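# Reload the label printer at the specimen desk and shut its lid

## Task

Reload the label printer: lift the paper label roll out of the blue trough (only its end faces are in reach there), set it down in the white foam cradle and let go, then take it again around its round side, so that its ends are free, and lay it on the printer's rails between the two hubs. With the roll released, slide the orange tailstock fully in so that both hubs enter the roll's core, then lower the printer's lid gently until it is fully shut, without slamming it. Do not drop the roll, and leave the other things on the desk where they are.

Things in the scene. Friction and masses are not known exactly. Their poses are not given: they have to be found in the camera images.
- roll: White paper label roll, orange core: hollow cylinder 60 mm in diameter, 62 mm long, 22 mm bore right through, about 0.15 kg. Origin at its very centre; y is the roll's axis (either end may go to either hub). Starts lying in the trough; grip it across its flat ends (62 mm, best above the bore, e.g. 14 mm above the axis) or across its diameter (60 mm).
- trough: Blue storage trough, fixed. Foot 110 x 60 x 6 mm; two walls 50 mm long, 6 mm thick, rising to 52 mm, their inner sides at x = +/-31.5 mm, open above and at both y ends. Origin under its centre, z up. The roll lies in it along y, centre 36 mm above the desk, ends sticking out 6 mm beyond the walls, which hide its round sides.
- cradle: White foam cradle, fixed. Slab 110 x 80 x 10 mm with two ribs 8 mm high (top at 18 mm), 50 mm long along y, from x = +/-23 to +/-35 mm. Origin under its centre, z up. The roll rests on the slab between the ribs, axis along y, centre 40 mm above the desk; its ends and round sides are then free to grip.
- printer: Grey label printer, fixed: 168 (x) by 166 mm (y), rim 70 mm high. Origin on the desk, z up; front rim at x = -76 mm, hinge at +88. Well: x = +/-70 mm, floor 30 mm up, two rails along y (38 mm up, inner sides x = +/-22) between which the roll lies along y, centre 60 mm up. Black fixed headstock at the +y end, orange tailstock at -y: 34 mm wide, 90 mm high, cone hubs 10 mm long, 18 to 8 mm thick.
- printer_seat (a point): Where the roll's centre is when fully loaded, 60 mm above the desk; axes as the printer's, y to the headstock. Headstock face at y = +31.5 mm, its hub tip at +21.5. Tailstock fully back: face at -67.5, hub tip at -57.5; so lower the roll with its centre at y = -18 mm (8 mm play at each end). The tailstock then pushes it home along the rails.
- tailstock (a joint): Position of the sliding tailstock in m: 0 fully back, 0.036 fully in (its stop; face 31.5 mm from the seat). It slides along the printer's +y, about 2 N friction, and stays where it is left.
- tailstock_grip (a point): Point in the middle of the orange tailstock's block, 12 mm behind its face, 80 mm above the desk; the block is 34 mm wide (x, to pinch), 24 mm thick (y), its top 12 mm above this point (92 mm above the desk). It moves with the block; axes as the printer's.
- lid (a joint): Angle of the lid in rad: 0 shut, 1.8 to 2.05 at the start (leaning back past upright). Stiff friction hinge: it stays where it is left; about 2 to 4 N at its front edge moves it.
- lid_hinge (a point): Middle of the lid's hinge axis, 70 mm above the desk; the axis is along the printer's y (which is also this point's y). This point turns with the lid: its -x points from the hinge to the lid's front edge, its z to the lid's outer side.
- lid_edge (a point): Middle of the lid's front edge on its outer (upper) surface: 168 mm from the hinge along the lid, 38 mm to its outer side; 108 mm above the desk when shut. White lid with clear window, 166 mm wide, plate 8 mm thick, 30 mm skirt inward; a blue finger tab 60 mm wide, flush with the outer surface, reaches 23 mm beyond the edge.
- vial_rack: White foam rack with amber vials, 150 x 110 x 72 mm, loose; leave alone. Origin under its centre.
- tape_dispenser: Beige tape dispenser 150 x 60 mm, 87 mm high, loose; leave alone. Origin under its centre.
- sanitiser: White pump bottle 72 mm across, 177 mm high, loose; leave alone. Origin under its centre.
- water_bottle: Pink and blue bottle 70 mm across, 212 mm high, loose; leave alone. Origin under its centre.
- carton: Small white and blue carton 75 x 45 x 45 mm, loose; leave alone. Origin under its centre.
- highlighter: Yellow marker 138 x 17 x 15 mm lying between trough and cradle, loose; leave alone. Origin under its middle.
Mind the look-alikes: they are no part of the job. Leave any brown look-alike of the roll alone. There is more than one size of the cradle; the one meant has the size given above.

How it is judged (in metres and radians):
On the way, in this order (a step that is already met when the one before it is completed fails the run):
1. the roll lies in the foam cradle, let go (x of roll in the frame of cradle between -0.012 and 0.012 m and y of roll in the frame of cradle between -0.02 and 0.02 m and z of roll in the frame of cradle between 0.035 and 0.045 m and angle between the y axis of roll and the y axis of cradle, either way round below 0.2 rad and linear speed of roll below 0.03 m/s and contact force between the fingers and roll below 0.2 N), for 0.2 s.
2. the roll lies on the printer's rails between the hubs, let go, the tailstock still back (x of roll in the frame of printer_seat between -0.006 and 0.006 m and z of roll in the frame of printer_seat between -0.005 and 0.005 m and y of roll in the frame of printer_seat between -0.035 and 0.004 m and angle between the y axis of roll and the y axis of printer_seat, either way round below 0.12 rad and value of joint tailstock below 0.015 m and contact force between the fingers and roll below 0.2 N), for 0.2 s.
3. the tailstock is fully in, both hubs in the roll's core, the lid still open (x of roll in the frame of printer_seat between -0.005 and 0.005 m and y of roll in the frame of printer_seat between -0.005 and 0.005 m and z of roll in the frame of printer_seat between -0.005 and 0.005 m and angle between the y axis of roll and the y axis of printer_seat, either way round below 0.12 rad and value of joint tailstock above 0.031 m and value of joint lid above 0.5 rad), for 0.2 s.
At the end, for the whole second after the job is handed in: The roll is in the printer, its centre within 5 mm of the seat in each direction and its axis within 7 degrees, the tailstock in to at least 31 of 36 mm, the lid shut to within 0.04 rad (about 7 mm at its edge), everything released and at rest (x of roll in the frame of printer_seat between -0.005 and 0.005 m and y of roll in the frame of printer_seat between -0.005 and 0.005 m and z of roll in the frame of printer_seat between -0.005 and 0.005 m and angle between the y axis of roll and the y axis of printer_seat, either way round below 0.12 rad and value of joint tailstock above 0.031 m and contact force between the fingers and roll below 0.2 N and velocity of joint tailstock between -0.02 and 0.02 m/s and value of joint lid below 0.04 rad and velocity of joint lid between -0.05 and 0.05 rad/s and linear speed of roll below 0.02 m/s); the robot touches nothing.
It fails at once if the lid is slammed (faster than 2 rad/s near the shut position) (value of joint lid below 0.3 rad and velocity of joint lid below -2 rad/s).
It fails at once if the roll is dropped (moves faster than 0.6 m/s while not held) (linear speed of roll above 0.6 m/s and contact force between the fingers and roll below 0.2 N).
It fails at once if another thing on the desk is moved by more than 30 mm (distance of any of vial_rack, tape_dispenser, sanitiser, water_bottle, carton, highlighter from where it was at the start of the episode above 0.03 m).
It also fails if it takes over 72 s, if anything falls off the work surface, if the arm or the gripper's body presses on something with over 40 N, if the wrist force passes 120 N, or if a joint passes its speed limit or range.

## Robot

A 6-joint arm with a two-finger parallel gripper is mounted at the origin on the work surface. World frame = base frame: x ahead of the robot, y to its left, z up, the work surface at z = 0. Lengths are in m, angles in degrees, forces in N, time in s.
With the tool pointing down it reaches from about 0.325 to 0.85 m from the base axis. Payload 4.4 kg.
Tool frame: the origin (TCP) lies at the very end of the fingers, on their centre line; the grasp point (between the pads) lies 19 mm behind it; z points along the fingers, y is the line along which they close (so a half turn about z gives the same grasp; the last joint's range is limited). The gripper opens to 94 mm and grips with 3 to 60 N. Pads are 16 mm wide; open, the fingers measure 119 mm over their backs; the gripper's body (75 mm by 177 mm) begins 78 mm behind the grasp point.
Start: joints at [-79.383, 11.837, 88.321, -0, 79.842, -8.623], TCP at [0.189, -0.543, 0.205] pointing down, gripper open.
Joint ranges: [-156.59, 156.59], [-49.26, 127.26], [12.9, 141.05], [-63.56, 243.56], [4.71, 150.69], [-161.64, 161.64]. Speed limits (degrees/s): [159.86, 159.86, 180, 180, 180, 180].

## Interface

Orientations are given as a 3x3 rotation matrix whose columns are the frame's x, y, z axes.
In Python, from plant import r gives the robot as it stands.
- The arm moves only by the tool jog_arm, never from a script. Its argument "increments" is a list of rows, each a list of 4 numbers: the shift along the tool's x, y, z normalised to -1 to 1, where 1 is 2.5 cm, then the turn about the tool's z normalised to -1 to 1, where 1 is 0.12 rad. A call has 1 to 8 rows; each row shifts and turns the commanded pose from where the row before left it, along the tool's axes as they then stand; what a row does not reach is not made up. A row lasts 1/12 s, in which the tool goes at most 41.7 mm and 7.16 degrees, less where a joint would pass 70% of its speed; a pose out of reach is approached as far as the arm can. A call with a number of a shift or a turn outside -1 to 1 is refused whole. A call with a gripper value outside its range is refused whole. "jaw" is the gripper's target within -1 to 1 (fully open at 1, half-way at 0, shut at -1), set as the call begins (left out, the last holds). The fingers move at their own pace and stop on an object; the grip force is fixed at half the most. Time passes only in rows, so rows that do not move let the fingers close. It gives the time, the measured TCP pose, the force, the opening and the grip force at its end, in the units of the state.
- r.state(): the state, without advancing time (a new reading comes with each control period).
- r.camera(name): name is "scene" or "top"; returns a dict with "color" (400x640x3 uint8, blue, green, red), "intrinsics" (3x3 intrinsics, pixels), "k1" (the pictures are not rectified: a ray, as slopes to the right and down, at radius r is drawn at 1 + k1 r^2 times it, then the intrinsics apply), "origin" and "attitude" of the camera in the world. Camera axes: x right, y up, looking along -z (the intrinsics and any distortion apply to the point x, -y, -z); pixel columns grow to the right and rows downward; lengths in m; the calibration is good to about 2 mm. A picture is of the moment at which its call begins. There is no depth.
- r.finish_job(): hands the job in; it is judged then, once.
The state is a dict: "clock": time; "joint_pos": joint angles; "qd": joint speeds; "joint_efforts": joint torques, N m; "tool_pos": TCP position; "eef_rot": TCP orientation; "force": force on the tool from outside, world axes, zero at the start; "wrist_torque": the same for the moment, N m; "gripper_width": finger opening in m; "finger_force": force on a finger pad.
Only numpy, scipy, OpenCV 4.12 (cv2) and the standard library are available. Lean on these libraries where they do the work, as an engineer would, in place of code of your own. Each camera call takes 0.05 s, during which the arm holds its last target. There are 200 camera calls.

## Working session

There is one attempt and no reset: what is moved stays moved. The work goes in short steps, Python scripts to look and compute and a tool call to move; the robot and the scene stay as the last step left them, time stands still between calls to the robot, and variables do not carry over. Pictures are saved under pics/ and viewed, at most 11 in all, crops included, and the job is handed in when it is done.

Besides the shell and the picture viewer there is one more tool, called after ">>>" by a JSON object that holds its "method" and its "body", one argument or row to a line. jog_arm: Moves the arm, as the interface text tells. Its arguments: {"type":"object","properties":{"increments":{"type":"array","items":{"type":"array","items":{"type":"number"}}},"jaw":{"type":"number"}},"required":["increments"]}

```bash
ls; mkdir -p pics; python3 - <<'E'
from plant import r
import cv2,numpy as np
for n in("scene","top"):
    c=r.camera(n);cv2.imwrite(f"pics/{n}0.png",c["color"])
    print(n,c["intrinsics"],c["k1"],c["origin"],np.round(c["attitude"],4))
s=r.state();print(s["tool_pos"],s["eef_rot"],s["gripper_width"],s["clock"])
E
```

```text
pics
scene [[440.04125703   0.         315.23164568]
 [  0.         440.04125703 199.22210054]
 [  0.           0.           1.        ]] -0.11031764574596359 [ 1.00260883 -0.91502024  0.9234903 ] [[ 0.8898 -0.3101  0.3348]
 [ 0.4563  0.5906 -0.6656]
 [ 0.0087  0.745   0.667 ]]
top [[440.49834118   0.         319.73445969]
 [  0.         440.49834118 200.40791629]
 [  0.           0.           1.        ]] -0.12149213740736843 [ 0.42807089 -0.07180333  1.36284487] [[ 8.000e-04  9.923e-01 -1.238e-01]
 [-1.000e+00  1.100e-03  2.800e-03]
 [ 2.900e-03  1.238e-01  9.923e-01]]
[ 0.18934023 -0.54217647  0.2044263 ] [[ 9.44148649e-01  3.29519657e-01 -3.52255937e-04]
 [ 3.29519692e-01 -9.44146643e-01  1.97180357e-03]
 [ 3.17166774e-04 -1.97775094e-03 -9.99997994e-01]] 0.09411197628785899 0.1
```

View pics/scene0.png

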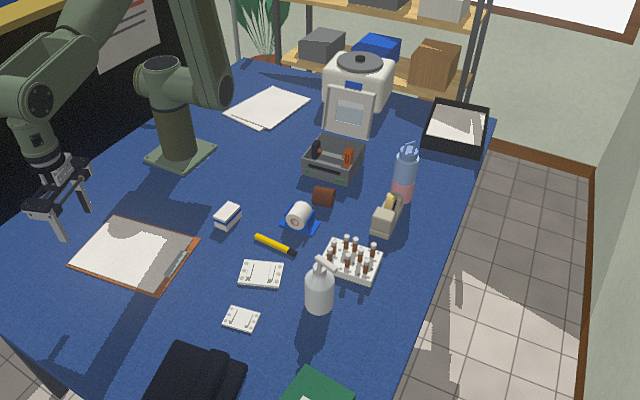

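View pics/top0.png

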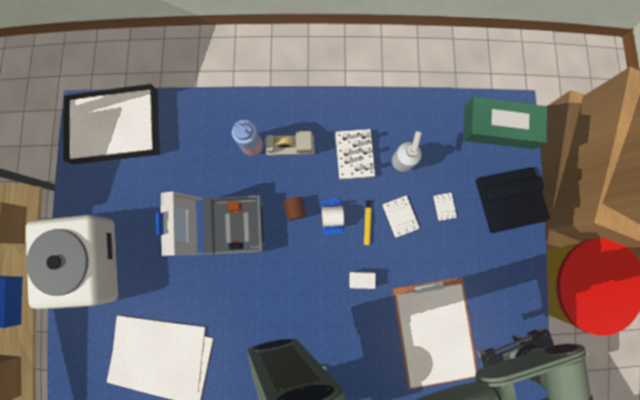

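```bash
cat > crop.py <<'E'
import cv2,numpy as np
def crop(im,x0,y0,x1,y1,s):
    o=cv2.resize(im[y0:y1,x0:x1],None,fx=s,fy=s,interpolation=cv2.INTER_CUBIC)
    for x in range(-(-x0//10)*10,x1,10):
        cv2.line(o,(int((x-x0+.5)*s),0),(int((x-x0+.5)*s),8 if x%50 else 18),(0,255,255),1)
        if x%20==0: cv2.putText(o,str(x),(int((x-x0)*s)-8,26),0,.35,(0,255,255),1)
    for y in range(-(-y0//10)*10,y1,10):
        cv2.line(o,(0,int((y-y0+.5)*s)),(8 if y%50 else 18,int((y-y0+.5)*s)),(0,255,255),1)
        if y%20==0: cv2.putText(o,str(y),(10,int((y-y0)*s)+4),0,.35,(0,255,255),1)
    return o
def stack(parts,vert,name):
    W=max(p.shape[1] for p in parts);H=max(p.shape[0] for p in parts)
    f=[cv2.copyMakeBorder(p,0,0 if vert else H-p.shape[0],0,W-p.shape[1] if vert else 0,cv2.BORDER_CONSTANT) for p in parts]
    o=(np.vstack if vert else np.hstack)(f);print(o.shape);cv2.imwrite(name,o)
E
python3 - <<'E'
import cv2;from crop import *
t=cv2.imread("pics/top0.png");s=cv2.imread("pics/scene0.png")
stack([crop(t,152,185,270,261,4),crop(t,312,190,464,247,5)],1,"pics/a.png")
stack([crop(s,298,80,370,187,5),crop(s,220,195,328,335,4)],0,"pics/b.png")
E
```

```text
(589, 760, 3)
(560, 792, 3)
```

View pics/a.png

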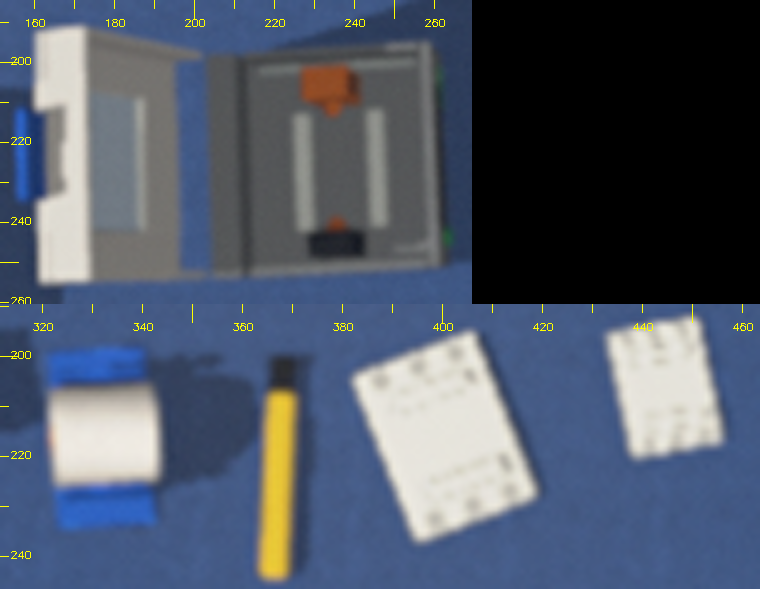

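View pics/b.png

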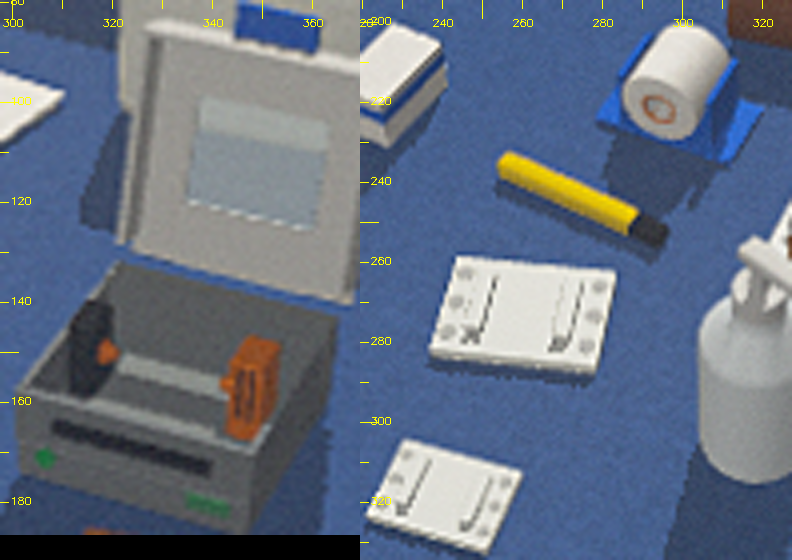

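Both views show the white roll in the blue trough: top image (332,216), scene image (297,222). The brown roll at (294,208) top is a look-alike. There are two cradles, one at top (400,216) and a smaller one at (445,206). I'll check their sizes in the fit. The printer's orange tailstock is at top (234,206), the black headstock at (236,245), and the lid leans left with its tab at (157,223).

```bash
cat > geo.py <<'E'
import numpy as np
from plant import r
from scipy.optimize import least_squares
C={n:r.camera(n) for n in("scene","top")}
def proj(n,P):
    c=C[n];p=(np.atleast_2d(P)-c["origin"])@np.array(c["attitude"])
    s=np.c_[p[:,0],-p[:,1]]/-p[:,2:]
    s=s*(1+c["k1"]*(s**2).sum(1,keepdims=True))
    K=c["intrinsics"];return s*[K[0,0],K[1,1]]+[K[0,2],K[1,2]]
def tri(ob):  # {cam:px}
    f=lambda X:np.concatenate([(proj(n,X)[0]-u) for n,u in ob.items()])
    o=least_squares(f,[.5,-.1,.05]);return o.x,abs(o.fun).max()
def fit(ob,x0,zfix=True):
    # ob: list (cam, px, local point) ; params x,y,yaw,z
    def P(q,l):
        c,s=np.cos(q[2]),np.sin(q[2]);l=np.array(l)
        return np.array([q[0]+c*l[0]-s*l[1],q[1]+s*l[0]+c*l[1],(q[3] if len(q)>3 else 0)+l[2]])
    f=lambda q:np.concatenate([proj(n,P(q,l))[0]-u for n,u,l in ob])
    o=least_squares(f,x0,loss="soft_l1");return o.x,np.round(f(o.x).reshape(-1,2),1)
E
cat > m1.py <<'E'
from geo import *
np.set_printoptions(precision=4,suppress=True)
A1=lambda x,y:np.array([152+x/4-.5,185+y/4-.5]);A2=lambda x,y:np.array([312+x/5-.5,190+(y-304)/5-.5])
B1=lambda x,y:np.array([298+x/5-.5,80+y/5-.5]);B2=lambda x,y:np.array([220+(x-360)/4-.5,195+y/4-.5])
# triangulations
tp=[A2(*p) for p in((352,378),(474,333),(538,496),(416,543))]
sp=[B2(*p) for p in((458,256),(616,271),(596,362),(430,353))]
# top corner order: TL,TR,BR,BL; TL=(+x,+y) world ; scene: left-up is -x+y.. 
T=[tri({"top":a,"scene":b}) for a,b in zip([tp[3],tp[0],tp[1],tp[2]],sp)]
for t in T:print("big",*t)
X=np.array([t[0] for t in T]);print("sizes",np.linalg.norm(X-np.roll(X,1,0),axis=1))
tp2=[A2(*p) for p in((606,333),(701,318),(723,442),(633,459))]
sp2=[B2(*p) for p in((404,440),(521,471),(488,552),(367,515))]
T=[tri({"top":a,"scene":b}) for a,b in zip([tp2[3],tp2[0],tp2[1],tp2[2]],sp2)]
X=np.array([t[0] for t in T]);print("small sizes",np.linalg.norm(X-np.roll(X,1,0),axis=1),X[:,2],T[0][1])
L=[(-.055,.04),(.055,.04),(.055,-.04),(-.055,-.04)]
ob=[("top",a,(*l,.01)) for a,l in zip([tp[3],tp[0],tp[1],tp[2]],L)]+[("scene",a,(*l,.01)) for a,l in zip(sp,L)]
print("cradle",*fit(ob,[.45,-.3,0,0]))
# trough (x up image)
ft=[A2(*p) for p in((48,348),(145,348),(156,522),(60,527))]
Lf=[(.055,.03),(.055,-.03),(-.055,-.03),(-.055,.03)]
ob=[("top",a,(*l,.006)) for a,l in zip(ft,Lf)]+[("scene",B2(*p),(*l,.006)) for p,l in(((596,122),(-.055,-.03)),((733,163),(.055,-.03)),((762,110),(.055,.03)))]
ob+=[("scene",B2(658,107),(0,-.031,.036))]
print("trough",*fit(ob,[.45,-.1,0,0]))
print("roll end centre/bore z check vs trough; hub tips:")
tt=tri({"top":A1(333,115),"scene":B1(220,384)});hh=tri({"top":A1(336,217),"scene":B1(118,352)})
print(tt,hh,np.linalg.norm(tt[0]-hh[0]))
# printer, local frame x->world+y : yaw~90deg
ob=[("top",A1(205,55),(.088,-.083,.07)),("top",A1(435,40),(-.08,-.083,.07)),("top",A1(443,265),(-.08,.083,.07)),
("scene",B1(18,390),(-.08,.083,.07)),("scene",B1(245,452),(-.08,-.083,.07)),("scene",B1(20,467),(-.08,.083,0)),("scene",B1(240,533),(-.08,-.083,0)),
("top",A1(313,172),(.022,0,.038)),("top",A1(367,170),(-.022,0,.038)),("scene",B1(340,318),(.088,-.083,.07)),("scene",B1(120,262),(.088,.083,.07))]
ob2=[o for o in ob if o[2][1]!=0]
print("printer",*fit(ob2,[.45,.15,1.57,0]))
# lid tab / edge corners
E
python3 m1.py
```

```text
big [ 0.4825 -0.3068  0.0088] 0.07477477299954671
big [ 0.5846 -0.2686  0.0097] 0.11967371994961695
big [ 0.613 -0.344  0.015] 0.15383050897415274
big [ 0.5117 -0.3835  0.008 ] 0.026209414936602116
sizes [0.0821 0.109  0.0807 0.109 ]
small sizes [0.0576 0.0793 0.0601 0.0794] [0.005  0.0069 0.0086 0.0067] 0.11958733550329725
cradle [ 0.548  -0.3257  0.3663  0.0001] [[ 0.5  0.1]
 [ 0.1 -0. ]
 [-0.6 -0.2]
 [-0.1  0.2]
 [-0.3 -0. ]
 [ 0.2 -0.1]
 [ 0.3  1.1]
 [-0.2 -0.8]]
trough [ 0.5487 -0.1137  0.0589 -0.0006] [[ 0.2  0.7]
 [ 0.1 -0.4]
 [ 0.1  0.1]
 [-0.1  0.3]
 [-0.2 -0.9]
 [-0.3  0. ]
 [ 0.7 -0.2]
 [ 0.8  1.2]]
roll end centre/bore z check vs trough; hub tips:
(array([0.5505, 0.1772, 0.0605]), np.float64(0.4873407306164381)) (array([0.4755, 0.1732, 0.0636]), np.float64(0.09393629475709986)) 0.07519171826628758
printer [0.5181 0.1776 1.6228 0.0039] [[ 0.9 -0.5]
 [-0.5  0.4]
 [-0.4  0.5]
 [-0.8 -0.6]
 [ 1.6  0.3]
 [-0.9  0.9]
 [ 1.4  1.1]
 [ 0.2 -0.6]
 [-0.5 -0.8]]
```

```bash
cat > go.py <<'E'
import sys,numpy as np
from plant import r
def go(x,y,z,phi,s=None):
    s=s or r.state();p=np.array(s["tool_pos"]);R=np.array(s["eef_rot"])
    f=np.arctan2(R[1,0],R[0,0]);d=np.array([x,y,z])-p
    t=(f-phi+np.pi)%(2*np.pi)-np.pi
    c,sn=np.cos(phi),np.sin(phi);Rt=np.array([[c,sn,0],[sn,-c,0],[0,0,-1]])
    print("now",p.round(4),"phi %.4f w %.4f F %s ff %s t %.1f"%(f,s["gripper_width"],np.round(s["force"],1),np.round(s["finger_force"],1),s["clock"]))
    print("units: cur frame",(R.T@d/.025).round(2),"| after turn",(Rt.T@d/.025).round(2),"| turn",round(t/.12,2))
if __name__=="__main__":go(*map(float,sys.argv[1:]))
E
python3 go.py .5487 -.1137 .15 .059
cat >> m1.py <<'E'
def back(n,u,z):
    return least_squares(lambda q:proj(n,[q[0],q[1],z])[0]-u,[.5,.1]).x
print("rails in mid",back("top",A1(313,172),.038),back("top",A1(367,170),.038))
print("block top TL,TR,BR,BL",*[back("top",A1(*p),.092) for p in((302,66),(351,66),(351,102),(302,104))])
print("headstock top",*[back("top",A1(*p),.09) for p in((307,233),(363,233),(364,257),(308,257))])
e=[tri({"top":A1(15,108),"scene":B1(325,20)}),tri({"top":A1(15,200),"scene":B1(235,5)})]
print("tab tips",e)
print("roll top sides",back("top",A2(155,383),.036+.02),back("top",A2(160,478),.036+.02),back("top",A2(50,388),.036+.02),back("top",A2(55,486),.056))
E
python3 m1.py | tail -6
```

```text
now [ 0.1894 -0.5424  0.2047] phi 0.3358 w 0.0939 F [ 0.1 -0.1  0.2] ff 0.0 t 0.2
units: cur frame [ 19.22 -11.45   2.21] | after turn [ 15.36 -16.27   2.19] | turn 2.31
 [-0.5 -0.8]]
rails in mid [0.5105 0.1964] [0.5122 0.1553]
block top TL,TR,BR,BL [0.5846 0.1955] [0.5846 0.1594] [0.5582 0.1588] [0.5567 0.1948]
headstock top [0.4631 0.1893] [0.4633 0.1485] [0.446  0.1474] [0.4458 0.1882]
tab tips [(array([0.5377, 0.3517, 0.2435]), np.float64(0.2754552579207825)), (array([0.4766, 0.3489, 0.2414]), np.float64(1.1666536719229725))]
roll top sides [ 0.5765 -0.1435] [ 0.5196 -0.1462] [ 0.5734 -0.0808] [ 0.5148 -0.0837]
```

>>> {"method": "jog_arm", "body": {
  "increments": [
    [0, 0, 0, 0.77],
    [0, 0, 0, 0.77],
    [0, 0, 0, 0.77],
    [0.9, -0.95, 0, 0],
    [0.9, -0.95, 0, 0],
    [0.9, -0.95, 0, 0],
    [0.9, -0.95, 0, 0],
    [0.9, -0.95, 0, 0]
  ],
  "jaw": 1
}}

```text
clock: 0.97
tool_pos: [0.2955, -0.4165, 0.2055]
eef_rot: [[0.998, 0.058, 0.0], [0.058, -0.998, -0.0], [0.0, 0.0, -1.0]]
force: [0.3, -0.3, 1.1]
gripper_width: 0.0937
finger_force: 0.0
```

>>> {"method": "jog_arm", "body": {
  "increments": [
    [0.9, -0.95, 0, 0],
    [0.9, -0.95, 0, 0],
    [0.9, -0.95, 0, 0],
    [0.9, -0.95, 0, 0],
    [0.9, -0.95, 0, 0],
    [0.9, -0.95, 0.5, 0],
    [0.9, -0.95, 0.5, 0],
    [0.9, -0.95, 0.5, 0]
  ]
}}

```text
clock: 1.63
tool_pos: [0.4645, -0.2163, 0.168]
eef_rot: [[0.998, 0.059, 0.001], [0.059, -0.998, -0.001], [0.001, 0.001, -1.0]]
force: [0.4, -0.4, 0.3]
gripper_width: 0.094
finger_force: 0.0
```

```bash
python3 go.py .547 -.1137 .031 .059
```

```text
now [ 0.4645 -0.2163  0.168 ] phi 0.0587 w 0.0940 F [ 0.4 -0.4  0.3] ff 0.0 t 1.6
units: cur frame [ 3.53 -3.91  5.48] | after turn [ 3.54 -3.9   5.48] | turn -0.0
```

>>> {"method": "jog_arm", "body": {
  "increments": [
    [0.88, -0.97, 0.5, 0],
    [0.88, -0.97, 0.5, 0],
    [0.88, -0.97, 0.5, 0],
    [0.88, -0.97, 0.4, 0],
    [0, 0, 0, 0],
    [0, 0, 0, 0]
  ]
}}

```text
clock: 2.13
tool_pos: [0.5454, -0.1141, 0.1195]
eef_rot: [[0.998, 0.062, -0.002], [0.062, -0.998, 0.0], [-0.002, -0.001, -1.0]]
force: [-0.4, -0.9, 0.9]
gripper_width: 0.0941
finger_force: 0.0
```

```bash
python3 go.py .547 -.1137 .031 .059
```

```text
now [ 0.5454 -0.1141  0.1195] phi 0.0620 w 0.0941 F [-0.4 -0.9  0.9] ff 0.0 t 2.1
units: cur frame [ 0.07 -0.01  3.54] | after turn [ 0.06 -0.01  3.54] | turn 0.02
```

Centred over the roll, so I'll descend, settle and close.

>>> {"method": "jog_arm", "body": {
  "increments": [
    [0.03, 0, 0.75, 0],
    [0.03, 0, 0.75, 0],
    [0, 0, 0.75, 0],
    [0, 0, 0.75, 0],
    [0, 0, 0.5, 0],
    [0, 0, 0, 0]
  ]
}}

```text
clock: 2.63
tool_pos: [0.5442, -0.1158, 0.0305]
eef_rot: [[0.998, 0.057, -0.005], [0.057, -0.998, 0.002], [-0.005, -0.002, -1.0]]
force: [-0.9, -0.4, -0.2]
gripper_width: 0.0943
finger_force: 0.0
```

>>> {"method": "jog_arm", "body": {
  "increments": [
    [0, 0, 0, 0],
    [0, 0, 0, 0],
    [0, 0, 0, 0],
    [0, 0, 0, 0],
    [0, 0, 0, 0],
    [0, 0, 0, 0],
    [0, 0, 0, 0],
    [0, 0, 0, 0]
  ],
  "jaw": -1
}}

```text
clock: 3.3
tool_pos: [0.548, -0.1151, 0.034]
eef_rot: [[0.998, 0.059, 0.002], [0.059, -0.998, 0.0], [0.002, -0.0, -1.0]]
force: [0.1, 2.3, 5.2]
gripper_width: 0.062
finger_force: 30.0
```

>>> {"method": "jog_arm", "body": {
  "increments": [
    [0, 0, -0.4, 0],
    [0, 0, -0.8, 0],
    [0, 0, -0.8, 0],
    [0, 0, -0.8, 0],
    [0, 0, -0.8, -0.85],
    [0, 0, 0, -0.85],
    [0, 0, 0, -0.86],
    [0, 0, 0, 0]
  ]
}}

```text
clock: 3.97
tool_pos: [0.5465, -0.1157, 0.1229]
eef_rot: [[0.933, 0.359, -0.001], [0.359, -0.933, -0.001], [-0.001, 0.0, -1.0]]
force: [-0.6, 0.2, -2.1]
gripper_width: 0.0618
finger_force: 30.0
```

```bash
python3 go.py .548 -.3257 .120 .366
```

```text
now [ 0.5465 -0.1157  0.1229] phi 0.3676 w 0.0618 F [-0.6  0.2 -2.1] ff 30.0 t 4.0
units: cur frame [-2.96  7.86  0.12] | after turn [-2.95  7.87  0.12] | turn 0.01
```

>>> {"method": "jog_arm", "body": {
  "increments": [
    [-0.3, 0.8, 0, 0],
    [-0.37, 0.98, 0, 0],
    [-0.37, 0.98, 0, 0],
    [-0.37, 0.98, 0, 0],
    [-0.37, 0.98, 0, 0],
    [-0.37, 0.98, 0, 0],
    [-0.37, 0.98, 0, 0],
    [-0.37, 0.98, 0, 0]
  ]
}}

```text
clock: 4.63
tool_pos: [0.5469, -0.3211, 0.1217]
eef_rot: [[0.935, 0.355, -0.002], [0.355, -0.935, 0.001], [-0.002, -0.002, -1.0]]
force: [-0.4, 0.3, -1.5]
gripper_width: 0.0619
finger_force: 30.0
```

>>> {"method": "jog_arm", "body": {
  "increments": [
    [-0.05, 0.2, 0.4, 0],
    [0, 0, 0.6, 0],
    [0, 0, 0.5, 0],
    [0, 0, 0.5, 0],
    [0, 0, 0, 0],
    [0, 0, 0, 0]
  ]
}}

```text
clock: 5.13
tool_pos: [0.5476, -0.3236, 0.071]
eef_rot: [[0.934, 0.358, -0.003], [0.358, -0.934, 0.003], [-0.002, -0.004, -1.0]]
force: [0.0, -0.8, -2.2]
gripper_width: 0.062
finger_force: 30.0
```

```bash
python3 go.py .548 -.3257 .036 .366; python3 - <<'E'
import cv2;from crop import *;from plant import r
stack([crop(r.camera("top")["color"],340,170,460,260,4),crop(r.camera("scene")["color"],220,195,320,310,3)],0,"pics/c.png")
E
```

```text
now [ 0.5476 -0.3236  0.071 ] phi 0.3662 w 0.0620 F [ 0.  -0.8 -2.2] ff 30.0 t 5.1
units: cur frame [-0.01  0.09  1.4 ] | after turn [-0.01  0.09  1.4 ] | turn 0.0
(360, 780, 3)
```

View pics/c.png

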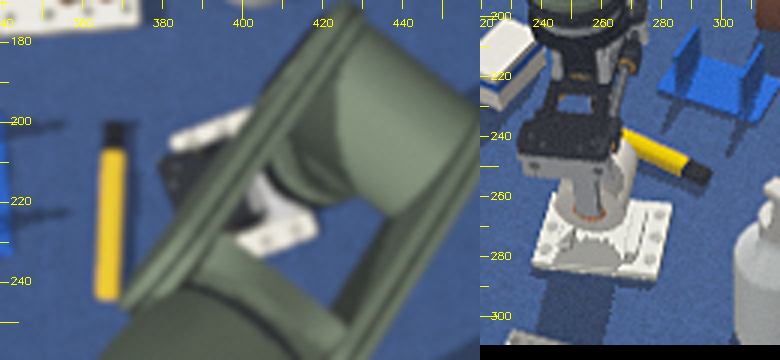

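The roll hangs over the large cradle at scene (258,258), between the ribs and aligned. I'll lower it gently.

>>> {"method": "jog_arm", "body": {
  "increments": [
    [0, 0.06, 0.4, 0],
    [0, 0, 0.4, 0],
    [0, 0, 0.3, 0],
    [0, 0, 0.1, 0],
    [0, 0, 0.06, 0],
    [0, 0, 0.06, 0],
    [0, 0, 0, 0],
    [0, 0, 0, 0]
  ]
}}

```text
clock: 5.9
tool_pos: [0.5494, -0.3269, 0.0402]
eef_rot: [[0.934, 0.358, 0.0], [0.358, -0.934, -0.0], [0.0, 0.0, -1.0]]
force: [-0.1, -0.6, -1.9]
gripper_width: 0.0617
finger_force: 30.0
```

>>> {"method": "jog_arm", "body": {
  "increments": [
    [0, 0, 0.06, 0],
    [0, 0, 0.06, 0],
    [0, 0, 0, 0],
    [0, 0, 0, 0]
  ]
}}

```text
clock: 6.23
tool_pos: [0.5498, -0.3271, 0.0381]
eef_rot: [[0.934, 0.358, 0.001], [0.358, -0.934, -0.001], [0.001, 0.001, -1.0]]
force: [-1.4, 0.5, 4.7]
gripper_width: 0.0617
finger_force: 30.0
```

>>> {"method": "jog_arm", "body": {
  "increments": [
    [0, 0, 0.05, 0],
    [0, 0, 0, 0],
    [0, 0, 0, 0]
  ]
}}

```text
clock: 6.48
tool_pos: [0.5499, -0.3271, 0.0381]
eef_rot: [[0.934, 0.358, 0.001], [0.358, -0.934, -0.001], [0.001, 0.001, -1.0]]
force: [-2.6, 1.8, 9.5]
gripper_width: 0.0615
finger_force: 30.0
```

>>> {"method": "jog_arm", "body": {
  "increments": [
    [0, 0, -0.05, 0],
    [0, 0, 0, 0],
    [0, 0, 0, 0],
    [0, 0, 0, 0],
    [0, 0, 0, 0],
    [0, 0, 0, 0]
  ],
  "jaw": 1
}}

```text
clock: 6.98
tool_pos: [0.5491, -0.3265, 0.0365]
eef_rot: [[0.934, 0.358, -0.0], [0.358, -0.934, 0.0], [-0.0, -0.001, -1.0]]
force: [0.8, 0.4, -0.8]
gripper_width: 0.0934
finger_force: 0.0
```

>>> {"method": "jog_arm", "body": {
  "increments": [
    [0, 0, -0.3, 0],
    [0, 0, -0.6, 0],
    [0, 0, -0.9, 0],
    [0, 0, -0.9, 0],
    [0, 0, -0.9, 0],
    [0, 0, 0, 0]
  ]
}}

```text
clock: 7.48
tool_pos: [0.5526, -0.3292, 0.1335]
eef_rot: [[0.934, 0.358, 0.009], [0.358, -0.934, -0.007], [0.006, 0.009, -1.0]]
force: [0.6, -0.1, 0.4]
gripper_width: 0.0938
finger_force: 0.0
```

```bash
python3 go.py .549 -.326 .025 1.937;python3 go.py .549 -.326 .025 -1.2045;  python3 -c "
from plant import r;print(r.state()['joint_pos'])"
```

```text
now [ 0.5526 -0.3292  0.1335] phi 0.3659 w 0.0938 F [ 0.6 -0.1  0.4] ff 0.0 t 7.5
units: cur frame [-0.11 -0.21  4.34] | after turn [ 0.17 -0.09  4.34] | turn -13.09
now [ 0.5526 -0.3292  0.1335] phi 0.3659 w 0.0938 F [ 0.6 -0.1  0.4] ff 0.0 t 7.5
units: cur frame [-0.11 -0.21  4.34] | after turn [-0.17  0.09  4.34] | turn 13.09
[-3.84886905e+01  2.30609146e+01  8.26703112e+01  5.69532356e-03
  7.36337289e+01  3.05472763e+01]
```

```bash
python3 - <<'E'
from geo import *
b=lambda n,u,z:least_squares(lambda q:proj(n,[q[0],q[1],z])[0]-u,[.5,.1]).x
print(b("scene",(320,308),0),b("top",(407,155),.08),tri({"top":(417,136),"scene":(322,263)}))
E
```

```text
[ 0.73403939 -0.34771171] [ 0.72539949 -0.33651724] (array([ 0.74514208, -0.35064   ,  0.18387609]), np.float64(3.6436589798742034))
```

>>> {"method": "jog_arm", "body": {
  "increments": [
    [0, 0, 0, -0.9],
    [0, 0, 0, -0.95],
    [0, 0, 0, -0.95],
    [0, 0, 0, -0.95],
    [0, 0, 0, -0.95],
    [0, 0, 0, -0.95],
    [0, 0, 0, -0.95],
    [0, 0, 0, -0.95]
  ]
}}

```text
clock: 8.25
tool_pos: [0.5479, -0.3256, 0.1243]
eef_rot: [[0.289, 0.957, -0.003], [0.957, -0.289, 0.003], [0.002, -0.004, -1.0]]
force: [0.6, -0.0, -0.1]
gripper_width: 0.094
finger_force: 0.0
```

>>> {"method": "jog_arm", "body": {
  "increments": [
    [0, 0, 0, -0.95],
    [0, 0, 0, -0.95],
    [0, 0, 0, -0.95],
    [0, 0, 0, -0.95],
    [0, 0, 0, -0.95],
    [0, 0, 0, -0.79],
    [0, 0, 0, 0],
    [0, 0, 0, 0]
  ]
}}

```text
clock: 8.92
tool_pos: [0.5482, -0.3259, 0.125]
eef_rot: [[-0.355, 0.935, -0.003], [0.935, 0.355, 0.002], [0.003, -0.002, -1.0]]
force: [-0.5, -0.7, -0.3]
gripper_width: 0.094
finger_force: 0.0
```

```bash
python3 go.py .549 -.326 .025 1.937
```

```text
now [ 0.5482 -0.3259  0.125 ] phi 1.9341 w 0.0940 F [-0.5 -0.7 -0.3] ff 0.0 t 8.9
units: cur frame [-0.03  0.03  4.  ] | after turn [-0.02  0.03  4.  ] | turn -0.02
```

>>> {"method": "jog_arm", "body": {
  "increments": [
    [0, 0, 0.8, 0],
    [0, 0, 0.8, 0],
    [0, 0, 0.8, 0],
    [0, 0, 0.8, 0],
    [0, 0, 0.5, 0],
    [0, 0, 0.25, 0],
    [0, 0, 0, 0],
    [0, 0, 0, 0]
  ]
}}

```text
clock: 9.58
tool_pos: [0.5494, -0.3268, 0.0283]
eef_rot: [[-0.357, 0.934, 0.0], [0.934, 0.357, -0.0], [-0.0, 0.0, -1.0]]
force: [-0.4, -0.5, -0.0]
gripper_width: 0.0939
finger_force: 0.0
```

>>> {"method": "jog_arm", "body": {
  "increments": [
    [0, 0, 0, 0],
    [0, 0, 0, 0],
    [0, 0, 0, 0],
    [0, 0, 0, 0],
    [0, 0, 0, 0],
    [0, 0, 0, 0],
    [0, 0, 0, 0],
    [0, 0, 0, 0]
  ],
  "jaw": -1
}}

```text
clock: 10.25
tool_pos: [0.5493, -0.3269, 0.0286]
eef_rot: [[-0.358, 0.934, 0.0], [0.934, 0.358, -0.0], [-0.0, 0.0, -1.0]]
force: [-0.8, -1.5, 3.5]
gripper_width: 0.0587
finger_force: 30.0
```

The opening reads 58.7 mm, so the grip is a little above the diameter. I'll re-grip 3 mm lower.

>>> {"method": "jog_arm", "body": {
  "increments": [
    [0, 0, 0, 0],
    [0, 0, 0, 0],
    [0, 0, 0, 0],
    [0, 0, 0, 0],
    [0, 0, 0.08, 0],
    [0, 0, 0.07, 0],
    [0, 0, 0, 0],
    [0, 0, 0, 0]
  ],
  "jaw": 0.6
}}

```text
clock: 10.92
tool_pos: [0.549, -0.3265, 0.0241]
eef_rot: [[-0.358, 0.934, -0.001], [0.934, 0.358, 0.0], [0.001, -0.0, -1.0]]
force: [-0.7, -0.8, 0.1]
gripper_width: 0.0753
finger_force: 0.0
```

>>> {"method": "jog_arm", "body": {
  "increments": [
    [0, 0, 0, 0],
    [0, 0, 0, 0],
    [0, 0, 0, 0],
    [0, 0, 0, 0],
    [0, 0, 0, 0],
    [0, 0, 0, 0],
    [0, 0, 0, 0],
    [0, 0, 0, 0]
  ],
  "jaw": -1
}}

```text
clock: 11.58
tool_pos: [0.5492, -0.3268, 0.0245]
eef_rot: [[-0.358, 0.934, 0.0], [0.934, 0.358, -0.0], [-0.0, -0.0, -1.0]]
force: [-0.9, -0.5, 0.7]
gripper_width: 0.0581
finger_force: 30.0
```

>>> {"method": "jog_arm", "body": {
  "increments": [
    [0, 0, -0.4, 0],
    [0, 0, -0.8, 0],
    [0, 0, -0.9, 0],
    [0, 0, -0.9, 0],
    [0, 0, -0.9, -0.8],
    [0, 0, -0.9, -0.95],
    [0, 0, -0.5, -0.95],
    [0, 0, 0, -0.95]
  ]
}}

```text
clock: 12.25
tool_pos: [0.5515, -0.3279, 0.1619]
eef_rot: [[-0.724, 0.69, 0.006], [0.69, 0.724, -0.004], [-0.008, 0.001, -1.0]]
force: [0.9, -1.4, -1.2]
gripper_width: 0.0583
finger_force: 30.0
```

>>> {"method": "jog_arm", "body": {
  "increments": [
    [0, 0, 0, -0.95],
    [0, 0, 0, -0.95],
    [0, 0, 0, -0.95],
    [0, 0, 0, -0.95],
    [0, 0, 0, -0.95],
    [0, 0, 0, -0.95],
    [0, 0, 0, -0.95],
    [0, 0, 0, -0.17]
  ]
}}

```text
clock: 12.92
tool_pos: [0.5491, -0.3262, 0.157]
eef_rot: [[-0.999, -0.054, -0.0], [-0.054, 0.999, 0.001], [0.0, 0.001, -1.0]]
force: [0.4, -0.2, -1.8]
gripper_width: 0.0584
finger_force: 30.0
```

```bash
python3 go.py .513 .1755 .16 3.194
```

```text
now [ 0.5491 -0.3262  0.157 ] phi -3.0874 w 0.0584 F [ 0.4 -0.2 -1.8] ff 30.0 t 12.9
units: cur frame [ 0.35 20.12 -0.11] | after turn [ 0.39 20.12 -0.12] | turn 0.02
```

>>> {"method": "jog_arm", "body": {
  "increments": [
    [0.05, 0.6, 0, 0],
    [0.05, 0.9, 0, 0],
    [0.05, 0.9, 0, 0],
    [0.05, 0.9, 0, 0],
    [0.05, 0.9, 0, 0],
    [0.05, 0.9, 0, 0],
    [0.05, 0.9, 0, 0],
    [0.02, 0.9, 0, 0]
  ]
}}

```text
clock: 13.58
tool_pos: [0.5307, -0.1535, 0.1571]
eef_rot: [[-0.999, -0.049, -0.0], [-0.049, 0.999, 0.0], [0.0, 0.0, -1.0]]
force: [-0.5, -0.4, -1.2]
gripper_width: 0.0584
finger_force: 30.0
```

>>> {"method": "jog_arm", "body": {
  "increments": [
    [0, 0.9, 0, 0],
    [0, 0.9, 0, 0],
    [0, 0.9, 0, 0],
    [0, 0.9, 0, 0],
    [0, 0.9, 0, 0],
    [0, 0.9, 0, 0],
    [0, 0.9, 0, 0],
    [0, 0.9, 0, 0]
  ]
}}

```text
clock: 14.25
tool_pos: [0.5215, 0.0262, 0.1572]
eef_rot: [[-0.999, -0.049, 0.0], [-0.049, 0.999, 0.0], [-0.0, 0.0, -1.0]]
force: [0.0, -0.3, -2.2]
gripper_width: 0.0581
finger_force: 30.0
```

>>> {"method": "jog_arm", "body": {
  "increments": [
    [0, 0.9, 0, 0],
    [0, 0.9, 0, 0],
    [0, 0.9, 0, 0],
    [0, 0.9, 0, 0],
    [0, 0.9, 0, 0],
    [0, 0.9, 0, 0],
    [0, 0, 0, 0],
    [0, 0, 0, 0]
  ]
}}

```text
clock: 14.92
tool_pos: [0.5145, 0.1606, 0.1571]
eef_rot: [[-0.999, -0.052, -0.0], [-0.052, 0.999, -0.0], [0.0, -0.0, -1.0]]
force: [0.8, -0.3, -2.5]
gripper_width: 0.0586
finger_force: 30.0
```

```bash
python3 go.py .513 .1755 .0445 3.194
```

```text
now [0.5145 0.1606 0.1571] phi -3.0893 w 0.0586 F [ 0.8 -0.3 -2.5] ff 30.0 t 14.9
units: cur frame [0.03 0.6  4.5 ] | after turn [0.03 0.6  4.5 ] | turn -0.0
```

>>> {"method": "jog_arm", "body": {
  "increments": [
    [0.03, 0.3, 0.4, 0],
    [0, 0.3, 0.5, 0],
    [0, 0, 0.5, 0],
    [0, 0, 0, 0],
    [0, 0, 0, 0],
    [0, 0, 0, 0]
  ]
}}

```text
clock: 15.42
tool_pos: [0.5134, 0.1743, 0.1216]
eef_rot: [[-0.999, -0.05, -0.001], [-0.05, 0.999, -0.0], [0.001, -0.0, -1.0]]
force: [0.5, -0.0, -1.4]
gripper_width: 0.0582
finger_force: 30.0
```

```bash
python3 go.py .513 .1755 .0445 3.194; python3 - <<'E'
import cv2;from crop import *;from plant import r
stack([crop(r.camera("top")["color"],180,180,280,270,3.5),crop(r.camera("scene")["color"],290,80,380,190,5)],0,"pics/d.png")
E
```

```text
now [0.5134 0.1743 0.1216] phi -3.0911 w 0.0582 F [ 0.5 -0.  -1.4] ff 30.0 t 15.4
units: cur frame [0.01 0.05 3.08] | after turn [0.01 0.05 3.08] | turn -0.02
(550, 800, 3)
```

View pics/d.png

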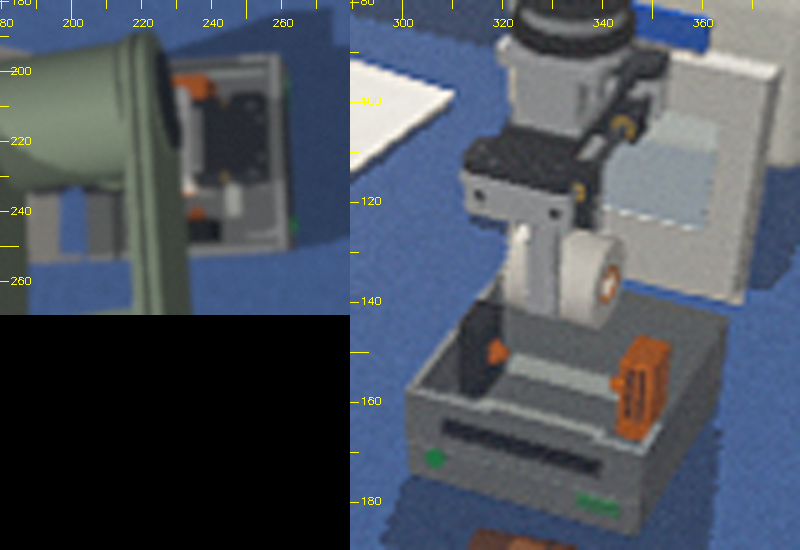

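```bash
python3 - <<'E'
from geo import *
b=lambda n,u,z:least_squares(lambda q:proj(n,[q[0],q[1],z])[0]-u,[.5,.1]).x
print(b("scene",(341.1,136.5),.137), proj("scene",[.544,.1765,.137]))
# hub tips by scene at z=.060 and top at .060
print(b("scene",(298+220/5-.5,80+384/5-.5),.06),b("scene",(298+118/5-.5,80+352/5-.5),.06))
E
```

```text
[0.54385484 0.17609348] [[341.1940528  136.44937111]]
[0.54901144 0.17664407] [0.47304463 0.17756204]
```

The roll's end is at (0.544, 0.176), as planned. It clears the hub tips (x about 0.475 and 0.550) by 5 to 7 mm each, so I'll lower it.

>>> {"method": "jog_arm", "body": {
  "increments": [
    [0.04, 0.05, 0.4, 0],
    [0, 0, 0.5, 0],
    [0, 0, 0.5, 0],
    [0, 0, 0.5, 0],
    [0, 0, 0.5, 0],
    [0, 0, 0.3, 0],
    [0, 0, 0, 0],
    [0, 0, 0, 0]
  ]
}}

```text
clock: 16.28
tool_pos: [0.512, 0.1758, 0.054]
eef_rot: [[-0.999, -0.051, -0.001], [-0.051, 0.999, -0.0], [0.001, -0.0, -1.0]]
force: [-0.0, 0.8, -1.7]
gripper_width: 0.0582
finger_force: 30.0
```

>>> {"method": "jog_arm", "body": {
  "increments": [
    [0, 0, 0.08, 0],
    [0, 0, 0.08, 0],
    [0, 0, 0.06, 0],
    [0, 0, 0, 0],
    [0, 0, 0, 0]
  ]
}}

```text
clock: 16.7
tool_pos: [0.5125, 0.1759, 0.0492]
eef_rot: [[-0.999, -0.051, 0.0], [-0.051, 0.999, 0.0], [-0.0, 0.0, -1.0]]
force: [0.2, 0.3, -1.3]
gripper_width: 0.0582
finger_force: 30.0
```

>>> {"method": "jog_arm", "body": {
  "increments": [
    [0, 0, 0.06, 0],
    [0, 0, 0.06, 0],
    [0, 0, 0, 0],
    [0, 0, 0, 0]
  ]
}}

```text
clock: 17.03
tool_pos: [0.5122, 0.1758, 0.0458]
eef_rot: [[-0.999, -0.051, -0.0], [-0.051, 0.999, -0.0], [0.0, -0.0, -1.0]]
force: [0.2, 0.0, -2.4]
gripper_width: 0.0583
finger_force: 30.0
```

>>> {"method": "jog_arm", "body": {
  "increments": [
    [0, 0, 0.04, 0],
    [0, 0, 0.04, 0],
    [0, 0, 0, 0],
    [0, 0, 0, 0]
  ]
}}

```text
clock: 17.37
tool_pos: [0.5126, 0.1759, 0.0445]
eef_rot: [[-0.999, -0.051, 0.0], [-0.051, 0.999, 0.0], [-0.0, 0.0, -1.0]]
force: [-0.7, -0.8, 2.1]
gripper_width: 0.0582
finger_force: 30.0
```

>>> {"method": "jog_arm", "body": {
  "increments": [
    [0, 0, 0, 0],
    [0, 0, 0, 0],
    [0, 0, 0, 0],
    [0, 0, 0, 0],
    [0, 0, 0, 0],
    [0, 0, 0, 0]
  ],
  "jaw": 0.7
}}

```text
clock: 17.87
tool_pos: [0.5124, 0.1759, 0.0439]
eef_rot: [[-0.999, -0.051, 0.0], [-0.051, 0.999, 0.0], [-0.0, 0.0, -1.0]]
force: [-0.0, -0.6, -0.1]
gripper_width: 0.0799
finger_force: 0.0
```

>>> {"method": "jog_arm", "body": {
  "increments": [
    [0, 0, -0.3, 0],
    [0, 0, -0.6, 0],
    [0, 0, -0.9, 0],
    [0, 0, -0.9, 0],
    [0, 0, -0.6, 0],
    [0, 0, 0, 0],
    [0, 0, 0, 0]
  ]
}}

```text
clock: 18.45
tool_pos: [0.5133, 0.176, 0.1277]
eef_rot: [[-0.999, -0.051, 0.003], [-0.051, 0.999, 0.0], [-0.003, 0.0, -1.0]]
force: [-0.2, 0.4, 0.6]
gripper_width: 0.0796
finger_force: 0.0
```

```bash
python3 - <<'E'
from geo import *
b=lambda n,u,z:least_squares(lambda q:proj(n,[q[0],q[1],z])[0]-u,[.5,.1]).x
# tailstock_grip at seat y -79.5 ; lowering point is -18
import numpy as np
yv=np.array([-np.sin(1.623),np.cos(1.623)])
print("grip", np.array([.5115,.176])-yv*.0615, "from block top", np.mean([[.5846,.1955],[.5846,.1594],[.5582,.1588],[.5567,.1948]],0))
import cv2;from crop import *
s=C["scene"]["color"];cv2.imwrite("pics/e0.png",s);stack([crop(s,295,80,370,190,5)],0,"pics/e.png")
E
python3 go.py .573 .179 .061 3.194
```

```text
grip [0.57291622 0.17920907] from block top [0.571025 0.177125]
(550, 375, 3)
now [0.5114 0.1757 0.1254] phi -3.0902 w 0.0798 F [0.4 0.  0.2] ff 0.0 t 18.6
units: cur frame [-2.47  0.01  2.57] | after turn [-2.47  0.    2.58] | turn -0.01
```

View pics/e.png

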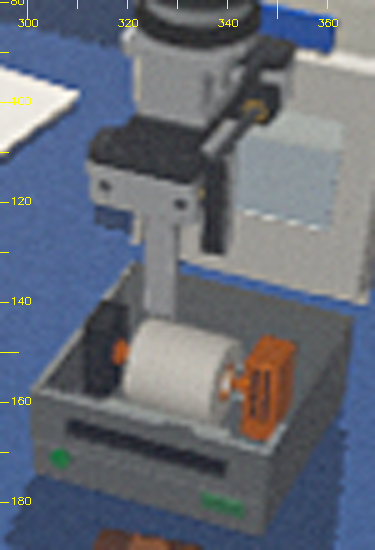

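The roll lies between the hubs at scene (333,152), with the tailstock still back at (348,157). Next I'll pinch the tailstock.

>>> {"method": "jog_arm", "body": {
  "increments": [
    [-0.8, 0, 0, 0],
    [-0.82, 0, 0, 0],
    [-0.8, 0, 0.3, 0],
    [0, 0, 0.6, 0],
    [0, 0, 0.7, 0],
    [0, 0, 0.65, 0],
    [0, 0, 0.3, 0],
    [0, 0, 0, 0]
  ]
}}

```text
clock: 19.22
tool_pos: [0.5695, 0.1784, 0.0587]
eef_rot: [[-0.999, -0.051, -0.008], [-0.051, 0.999, -0.001], [0.008, -0.001, -1.0]]
force: [-0.3, -0.6, -0.6]
gripper_width: 0.0797
finger_force: 0.0
```

>>> {"method": "jog_arm", "body": {
  "increments": [
    [0, 0, 0, 0],
    [0, 0, 0, 0],
    [0, 0, 0, 0],
    [0, 0, 0, 0],
    [0, 0, 0, 0],
    [0, 0, 0, 0],
    [0, 0, 0, 0],
    [0, 0, 0, 0]
  ],
  "jaw": -1
}}

```text
clock: 19.88
tool_pos: [0.573, 0.18, 0.0631]
eef_rot: [[-0.999, -0.051, 0.001], [-0.051, 0.999, 0.002], [-0.001, 0.002, -1.0]]
force: [-0.6, 3.5, 1.6]
gripper_width: 0.0338
finger_force: 30.0
```

>>> {"method": "jog_arm", "body": {
  "increments": [
    [0, 0, 0, 0],
    [0, 0, 0, 0],
    [0, 0, 0, 0],
    [0, 0, 0, 0]
  ]
}}

```text
clock: 20.22
tool_pos: [0.573, 0.18, 0.0631]
eef_rot: [[-0.999, -0.052, 0.001], [-0.052, 0.999, 0.002], [-0.001, 0.002, -1.0]]
force: [-0.8, 5.4, 1.4]
gripper_width: 0.0337
finger_force: 30.0
```

>>> {"method": "jog_arm", "body": {
  "increments": [
    [0.1, 0.04, 0, 0],
    [0.2, 0, 0, 0],
    [0.2, 0, 0, 0],
    [0.2, 0, 0, 0],
    [0.2, 0, 0, 0],
    [0.2, 0, 0, 0],
    [0.1, 0, 0, 0],
    [0, 0, 0, 0]
  ]
}}

```text
clock: 20.88
tool_pos: [0.5421, 0.1782, 0.0631]
eef_rot: [[-0.999, -0.052, -0.0], [-0.052, 0.999, -0.0], [0.0, -0.0, -1.0]]
force: [0.5, 1.6, 3.9]
gripper_width: 0.034
finger_force: 30.0
```

>>> {"method": "jog_arm", "body": {
  "increments": [
    [0.1, 0, 0, 0],
    [0.1, 0, 0, 0],
    [0.06, 0, 0, 0],
    [0, 0, 0, 0]
  ]
}}

```text
clock: 21.22
tool_pos: [0.5406, 0.1781, 0.0632]
eef_rot: [[-0.999, -0.051, 0.01], [-0.051, 0.999, 0.001], [-0.01, 0.0, -1.0]]
force: [12.1, 2.7, -6.6]
gripper_width: 0.0338
finger_force: 30.0
```

```bash
python3 - <<'E'
from crop import *;from plant import r
stack([crop(r.camera("top")["color"],200,185,270,265,5),crop(r.camera("scene")["color"],295,100,370,185,5)],0,"pics/f.png")
E
```

```text
(425, 725, 3)
```

View pics/f.png

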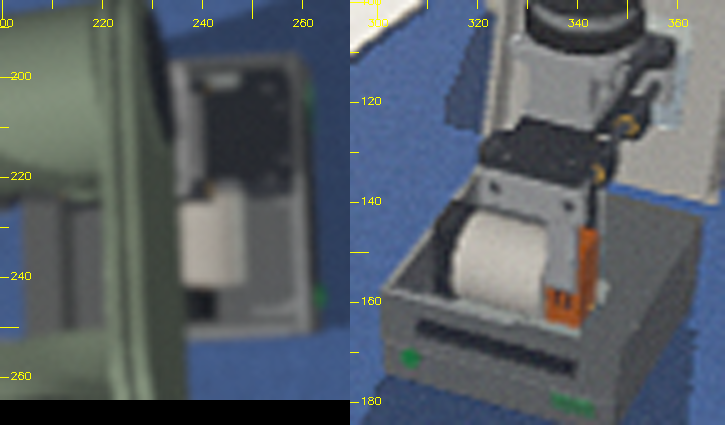

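The roll sits flush between headstock and tailstock with no hub visible. I'll press a little further to check that it's at the stop.

>>> {"method": "jog_arm", "body": {
  "increments": [
    [0.06, 0, 0, 0],
    [0.06, 0, 0, 0],
    [0.06, 0, 0, 0],
    [0, 0, 0, 0]
  ]
}}

```text
clock: 21.65
tool_pos: [0.54, 0.1781, 0.0634]
eef_rot: [[-0.999, -0.051, 0.018], [-0.051, 0.999, 0.002], [-0.018, 0.001, -1.0]]
force: [21.1, 4.0, -13.8]
gripper_width: 0.0334
finger_force: 30.0
```

>>> {"method": "jog_arm", "body": {
  "increments": [
    [-0.12, 0, 0, 0],
    [-0.1, 0, 0, 0],
    [0, 0, 0, 0],
    [0, 0, 0, 0]
  ]
}}

```text
clock: 21.98
tool_pos: [0.5401, 0.1781, 0.0632]
eef_rot: [[-0.999, -0.051, 0.006], [-0.051, 0.999, 0.0], [-0.006, -0.0, -1.0]]
force: [7.4, 2.9, -1.2]
gripper_width: 0.0335
finger_force: 30.0
```

>>> {"method": "jog_arm", "body": {
  "increments": [
    [0, 0, 0, 0],
    [0, 0, 0, 0],
    [0, 0, 0, 0],
    [0, 0, 0, 0],
    [0, 0, 0, 0],
    [0, 0, 0, 0]
  ],
  "jaw": 0.4
}}

```text
clock: 22.48
tool_pos: [0.536, 0.1778, 0.0621]
eef_rot: [[-0.999, -0.051, -0.003], [-0.051, 0.999, -0.001], [0.003, -0.001, -1.0]]
force: [-0.2, 0.0, -0.4]
gripper_width: 0.0654
finger_force: 0.0
```

>>> {"method": "jog_arm", "body": {
  "increments": [
    [0, 0, -0.4, 0],
    [0, 0, -0.8, 0],
    [0, 0, -1, 0],
    [0, 0, -1, 0],
    [0, 0, -1, 0],
    [0, 0, -1, 0],
    [0, 0, -1, 0],
    [0, 0, 0, 0]
  ]
}}

```text
clock: 23.15
tool_pos: [0.5406, 0.1787, 0.2247]
eef_rot: [[-0.999, -0.051, 0.011], [-0.051, 0.999, 0.002], [-0.011, 0.001, -1.0]]
force: [1.0, -0.1, 1.1]
gripper_width: 0.0655
finger_force: 0.0
```

```bash
python3 - <<'E'
from geo import *
import cv2
b=lambda n,u,z:least_squares(lambda q:proj(n,[q[0],q[1],z])[0]-u,[.5,.1]).x
s1=C["scene"]["color"];s0=cv2.imread("pics/e0.png")
cv2.imwrite("pics/g0.png",s1)
for s in(s0,s1):
    h=cv2.cvtColor(s,cv2.COLOR_BGR2HSV);m=((h[...,0]<14)&(h[...,1]>170)&(h[...,2]>60)).astype(np.uint8);m[:100]=0;m[182:]=0;m[:,:300]=0;m[:,370:]=0
    n,l,st,ce=cv2.connectedComponentsWithStats(m)
    for k in range(1,n):
        if st[k,4]>60:
            p=np.argwhere(l==k);top=p[p[:,0]<=p[:,0].min()+1].mean(0)[::-1]
            mid=p[np.abs(p[:,0]-p[:,0].min()-6)<2][:,1];print(st[k],ce[k],top,mid.min(),mid.max(),b("scene",top,.092))
E
```

```text
[341 148  12  20  88] [347.36363636 155.92045455] [349.         148.58333333] 344 350 [0.56980644 0.18637399]
[335 145   9  20  80] [338.55   153.1875] [340.         145.66666667] 335 341 [0.53690831 0.18761845]
```

```bash
python3 - <<'E'
from crop import *;from plant import r
stack([crop(r.camera("top")["color"],180,185,270,265,4),crop(cv2.imread("pics/g0.png"),300,125,355,180,8)],0,"pics/g.png")
E
```

```text
(440, 800, 3)
```

View pics/g.png

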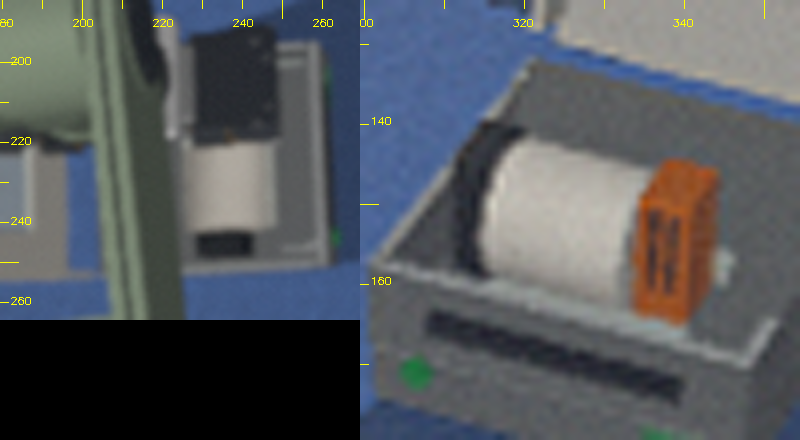

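The roll is flush against both the black headstock (316,150) and the orange block (340,155), and the block's position matches the stop. Now the lid: go up, over and behind it with the fingers closed.

>>> {"method": "jog_arm", "body": {
  "increments": [
    [0, 0, -0.8, 0],
    [0, 0, -0.9, 0],
    [0, 0, -0.9, 0],
    [0.2, 0.4, -0.4, 0],
    [0.2, 0.8, 0, 0],
    [0.2, 0.9, 0, 0],
    [0.2, 0.9, 0, 0],
    [0.1, 0.9, 0, 0]
  ],
  "jaw": -1
}}

```text
clock: 23.97
tool_pos: [0.5077, 0.2755, 0.2904]
eef_rot: [[-0.999, -0.051, -0.004], [-0.051, 0.999, -0.001], [0.004, -0.001, -1.0]]
force: [0.4, 0.2, 0.8]
gripper_width: 0.0162
finger_force: 0.0
```

>>> {"method": "jog_arm", "body": {
  "increments": [
    [0, 0.9, 0, 0],
    [0, 0.9, 0, 0],
    [0, 0.9, 0, 0],
    [0, 0.9, 0, 0],
    [0, 0.9, 0, 0],
    [0, 0, 0, 0],
    [0, 0, 0, 0]
  ]
}}

```text
clock: 24.55
tool_pos: [0.5023, 0.3874, 0.2901]
eef_rot: [[-0.999, -0.054, -0.004], [-0.054, 0.999, -0.003], [0.004, -0.002, -1.0]]
force: [-0.3, 0.1, -0.7]
gripper_width: 0.0004
finger_force: 0.0
```

```bash
python3 go.py .508 .39 .205 3.194; python3 - <<'E'
import numpy as np
for s in(.150,):
  P=[]
  for th in np.r_[1.83:.6:-.12,.6:-.01:-.06]:
    P.append((th,.2655-s*np.cos(th)+.038*np.sin(th)+.0125,.07+s*np.sin(th)+.038*np.cos(th)))
  P=np.array(P);D=np.diff(P[:,1:],axis=0)/.025
  for p,d in zip(P,np.vstack([D,[0,0]])):print(p.round(3),"dy %.2f dz(tool) %.2f"%(d[0],-d[1]))
E
```

```text
now [0.5023 0.3874 0.2901] phi -3.0878 w 0.0004 F [-0.3  0.1 -0.7] ff 0.0 t 24.6
units: cur frame [-0.25  0.1   3.4 ] | after turn [-0.23  0.09  3.4 ] | turn 0.01
[1.83  0.353 0.205] dy -0.67 dz(tool) -0.32
[1.71  0.336 0.213] dy -0.70 dz(tool) -0.24
[1.59  0.319 0.219] dy -0.73 dz(tool) -0.15
[1.47  0.301 0.223] dy -0.74 dz(tool) -0.06
[1.35  0.282 0.225] dy -0.74 dz(tool) 0.02
[1.23  0.264 0.224] dy -0.73 dz(tool) 0.11
[1.11  0.245 0.221] dy -0.71 dz(tool) 0.20
[0.99  0.227 0.216] dy -0.69 dz(tool) 0.28
[0.87  0.21  0.209] dy -0.65 dz(tool) 0.36
[0.75  0.194 0.2  ] dy -0.60 dz(tool) 0.44
[0.63  0.179 0.189] dy -0.14 dz(tool) 0.12
[0.6   0.176 0.186] dy -0.27 dz(tool) 0.25
[0.54  0.169 0.18 ] dy -0.26 dz(tool) 0.27
[0.48  0.162 0.173] dy -0.24 dz(tool) 0.28
[0.42  0.157 0.166] dy -0.22 dz(tool) 0.30
[0.36  0.151 0.158] dy -0.20 dz(tool) 0.31
[0.3   0.146 0.151] dy -0.18 dz(tool) 0.32
[0.24  0.141 0.143] dy -0.16 dz(tool) 0.33
[0.18  0.137 0.134] dy -0.14 dz(tool) 0.34
[0.12  0.134 0.126] dy -0.12 dz(tool) 0.35
[0.06  0.131 0.117] dy -0.10 dz(tool) 0.36
[0.    0.128 0.108] dy 0.00 dz(tool) -0.00
```

>>> {"method": "jog_arm", "body": {
  "increments": [
    [-0.1, 0, 0.6, 0],
    [-0.1, 0, 0.8, 0],
    [0, 0, 0.8, 0],
    [0, 0, 0.8, 0],
    [0, 0, 0.4, 0],
    [0, 0, 0, 0]
  ]
}}

```text
clock: 25.05
tool_pos: [0.5068, 0.3847, 0.2035]
eef_rot: [[-0.999, -0.05, -0.007], [-0.05, 0.999, -0.004], [0.007, -0.004, -1.0]]
force: [-0.8, 0.4, 0.2]
gripper_width: 0.0005
finger_force: 0.0
```

>>> {"method": "jog_arm", "body": {
  "increments": [
    [0, -0.4, 0, 0],
    [0, -0.5, 0, 0],
    [0, -0.47, 0, 0],
    [0, -0.33, -0.16, 0],
    [0, -0.34, -0.16, 0],
    [0, -0.35, -0.12, 0],
    [0, -0.35, -0.12, 0],
    [0, 0, 0, 0]
  ]
}}

```text
clock: 25.72
tool_pos: [0.513, 0.3166, 0.2227]
eef_rot: [[-0.999, -0.05, 0.001], [-0.05, 0.999, -0.001], [-0.001, -0.001, -1.0]]
force: [0.1, -0.0, 0.1]
gripper_width: 0.0008
finger_force: 0.0
```

```bash
python3 go.py .508 .319 .219 3.194
```

```text
now [0.513  0.3166 0.2227] phi -3.0919 w 0.0008 F [ 0.1 -0.   0.1] ff 0.0 t 25.7
units: cur frame [0.2  0.11 0.15] | after turn [0.2  0.11 0.15] | turn -0.02
```

>>> {"method": "jog_arm", "body": {
  "increments": [
    [0, -0.36, -0.05, 0],
    [0, -0.36, -0.05, 0],
    [0, -0.37, -0.03, 0],
    [0, -0.37, -0.03, 0],
    [0, -0.37, 0.01, 0],
    [0, -0.37, 0.01, 0]
  ]
}}

```text
clock: 26.22
tool_pos: [0.5158, 0.2626, 0.2255]
eef_rot: [[-0.999, -0.051, 0.001], [-0.051, 0.999, -0.0], [-0.001, -0.0, -1.0]]
force: [1.7, 1.2, 0.7]
gripper_width: 0.0003
finger_force: 1.1
```

```bash
python3 go.py .508 .264 .224 3.194; python3 - <<'E'
from geo import *
from crop import *
stack([crop(C["top"]["color"],140,180,270,265,3),crop(C["scene"]["color"],295,60,375,185,4.8)],0,"pics/h.png")
E
```

```text
now [0.5158 0.2626 0.2255] phi -3.0903 w 0.0003 F [1.7 1.2 0.7] ff 1.1 t 26.2
units: cur frame [0.31 0.07 0.06] | after turn [0.31 0.07 0.06] | turn -0.01
(600, 774, 3)
```

View pics/h.png

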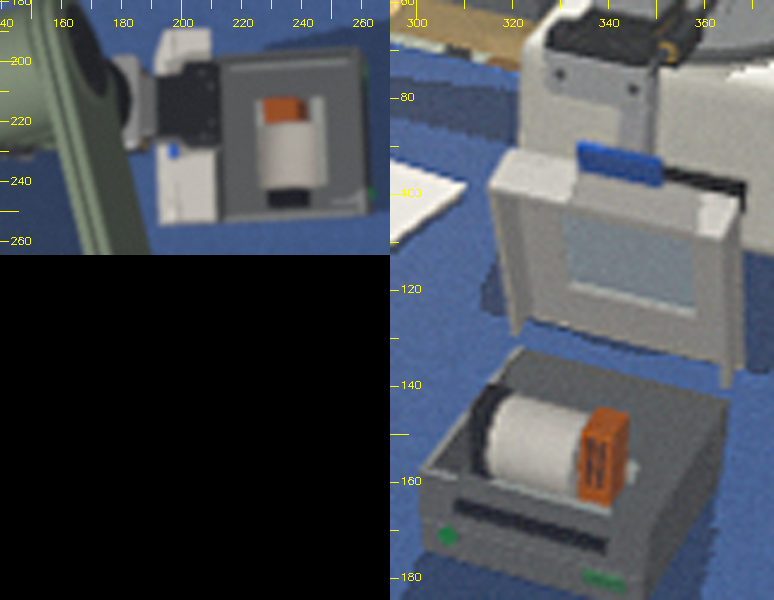

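The lid is following: its tab is now at scene (343,93), past upright. The roll and tailstock are still in place, so I'll continue the arc.

>>> {"method": "jog_arm", "body": {
  "increments": [
    [0, -0.36, 0.06, 0],
    [0, -0.36, 0.06, 0],
    [0, -0.35, 0.1, 0],
    [0, -0.35, 0.1, 0],
    [0, -0.34, 0.14, 0],
    [0, -0.34, 0.14, 0],
    [0, -0.32, 0.18, 0],
    [0, -0.32, 0.18, 0]
  ]
}}

```text
clock: 26.98
tool_pos: [0.519, 0.1941, 0.2007]
eef_rot: [[-0.999, -0.051, 0.0], [-0.051, 0.999, -0.0], [-0.0, -0.0, -1.0]]
force: [0.5, 0.1, 2.0]
gripper_width: 0.0006
finger_force: 0.9
```

>>> {"method": "jog_arm", "body": {
  "increments": [
    [0, -0.3, 0.22, 0],
    [0, -0.3, 0.22, 0],
    [0, -0.14, 0.12, 0],
    [0, -0.27, 0.25, 0],
    [0, -0.26, 0.27, 0],
    [0, -0.24, 0.28, 0],
    [0, -0.22, 0.3, 0]
  ]
}}

```text
clock: 27.57
tool_pos: [0.5211, 0.1513, 0.1589]
eef_rot: [[-0.999, -0.051, 0.0], [-0.051, 0.999, -0.0], [-0.0, -0.0, -1.0]]
force: [1.0, -0.0, 1.6]
gripper_width: 0.0007
finger_force: 0.7
```

```bash
python3 go.py .518 .151 .158 3.194
```

```text
now [0.5211 0.1513 0.1589] phi -3.0902 w 0.0007 F [ 1.  -0.   1.6] ff 0.7 t 27.6
units: cur frame [ 0.12 -0.01  0.04] | after turn [ 0.12 -0.    0.04] | turn -0.01
```

>>> {"method": "jog_arm", "body": {
  "increments": [
    [0, -0.1, 0.17, 0],
    [0, -0.1, 0.17, 0],
    [0, -0.09, 0.16, 0],
    [0, -0.09, 0.17, 0],
    [0, -0.08, 0.17, 0],
    [0, -0.08, 0.17, 0],
    [0, -0.07, 0.17, 0],
    [0, -0.07, 0.17, 0]
  ]
}}

```text
clock: 28.23
tool_pos: [0.5221, 0.1349, 0.1256]
eef_rot: [[-0.999, -0.052, 0.0], [-0.052, 0.999, -0.0], [-0.0, -0.0, -1.0]]
force: [-0.1, -0.3, 1.0]
gripper_width: 0.001
finger_force: 0.5
```

>>> {"method": "jog_arm", "body": {
  "increments": [
    [0, -0.06, 0.17, 0],
    [0, -0.06, 0.17, 0],
    [0, -0.05, 0.15, 0],
    [0, -0.05, 0.12, 0],
    [0, 0, 0.08, 0],
    [0, 0, 0, 0],
    [0, 0, 0, 0]
  ]
}}

```text
clock: 28.82
tool_pos: [0.5221, 0.1297, 0.1085]
eef_rot: [[-0.999, -0.051, -0.0], [-0.051, 0.999, 0.0], [0.0, 0.0, -1.0]]
force: [-0.8, 0.0, -0.2]
gripper_width: 0.0003
finger_force: 0.0
```

Now at z = 0.1085 with hardly any force, so I'll press gently to the stop.

>>> {"method": "jog_arm", "body": {
  "increments": [
    [0, 0, 0.06, 0],
    [0, 0, 0.06, 0],
    [0, 0, 0.06, 0],
    [0, 0, 0, 0],
    [0, 0, 0, 0]
  ]
}}

```text
clock: 29.23
tool_pos: [0.5224, 0.1297, 0.108]
eef_rot: [[-0.999, -0.052, 0.0], [-0.052, 0.999, -0.0], [-0.0, -0.0, -1.0]]
force: [-8.5, -1.0, 19.6]
gripper_width: 0.0004
finger_force: 10.0
```

The lid is hard against its stop at 108 mm. I'll back off.

>>> {"method": "jog_arm", "body": {
  "increments": [
    [0, 0, -0.2, 0],
    [0, 0, -0.5, 0],
    [0, 0, -0.9, 0],
    [0, 0, -0.9, 0],
    [0, 0, -0.9, 0],
    [0, 0, 0, 0],
    [0, 0, 0, 0],
    [0, 0, 0, 0]
  ]
}}

```text
clock: 29.9
tool_pos: [0.5215, 0.1296, 0.188]
eef_rot: [[-0.999, -0.051, -0.002], [-0.051, 0.999, -0.0], [0.002, 0.0, -1.0]]
force: [-0.8, -0.3, 0.1]
gripper_width: 0.0005
finger_force: 0.0
```

```bash
python3 - <<'E'
from crop import *;from plant import r
stack([crop(r.camera("top")["color"],180,170,460,265,2.8),crop(r.camera("scene")["color"],270,80,390,190,2.9)],1,"pics/i.png")
E
```

```text
(585, 784, 3)
```

View pics/i.png

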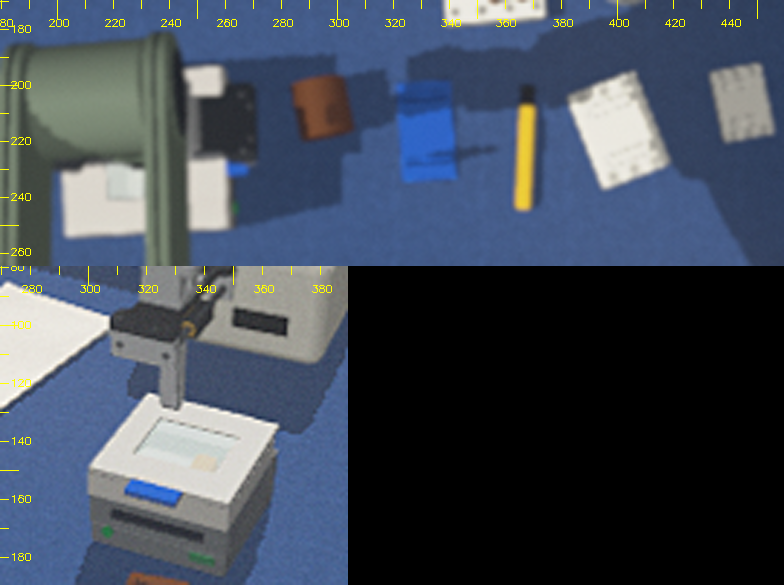

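The lid is flush and shut at scene (330,145), the arm is clear, and the other things haven't moved. I'll hand the job in.

```bash
python3 -c "
from plant import r;print(r.finish_job())"
```

```text
the job is handed in; nothing more can be done
None
```

I reloaded the printer and handed the job in at about 30 s of the 72 s: the roll is seated between the hubs, the tailstock is pushed to its stop, and the lid was lowered slowly and is shut. No verdict came back on hand-in, so I'm judging by the last camera and force readings.

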